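Unlock the vaccine transport case with its T-handle key

TASK

Lift the orange T-handle key off its sloping rest, stand it upright, blade down, in the steel collar of the lock on the vaccine transport case, and let go of it. Then take hold of it again from above, press and rotate it until the blade drops fully home in the keyway, turn it clockwise (seen from above) a quarter turn, to the stop with the pointer at the green dot, and leave it in the lock. Do not knock over or shift the capped vials round about or the carton on the case.

Things in the scene. Friction and masses are not known exactly. Their poses are not given: they have to be found in the camera images.
- key_center (a point): T-handle key, 118 mm long, about 140 g; point on its axis half-way (59 mm from blade tip and handle top). z runs along the key from blade to handle, y along the handle bar and the blade's width; same after a half turn about z. At the start it lies on the rest, axis 25 degrees above level, handle end up towards the rest's +x, bar level. From the tip: blade 0-16 mm, barrel 16-100, bar 100-118
- key_tip (a point): middle of the tip of the key's steel blade; axes as key_center. The blade is 8 mm thick (x), 20 mm wide (y) and 16 mm long, its first 4 mm narrowed to 5 x 16 mm. Above it is the round aluminium barrel, 22 mm diameter, 84 mm long
- key_handle (a point): centre of the key's orange handle bar, 109 mm from the blade tip; axes as key_center. The bar is 56 mm along y, 22 mm along x, 18 mm along z
- rest: fixed grey key rest, base 150 x 75 x 10 mm, origin under its centre, +x to the raised handle end. The key's tip lies 60 mm to -x and 32 mm up. A keel 12 mm wide runs below the barrel, so fingers can straddle it 42 to 88 mm from the tip; cheeks flank the barrel at 20-36 mm, a 50 mm wide ledge bears the bar, a stop plate stands before the tip. The key lifts out freely upwards
- keyway (a point): lock of the vaccine case: point on the vertical lock axis at the plug's face, 105 mm above the worktop; z up, x and y the case's axes. The face has a slot 23 x 11 mm, 20 mm deep, on the axis. With the blade across the slot the key stands with its tip on the face; fully home the barrel's shoulder rests on the face, the tip 16 mm below it
- collar (a point): centre of the mouth of the lock's collar, 38 mm above keyway on the same axis. The collar is a square steel block, 50 x 50 mm, 38 mm high, standing on the plug's face level, with a round bore of 25 mm diameter and a 5 mm chamfer at the mouth; the bore's floor is the turning plug's face. A key let go in it may lean up to 8 degrees
- case: fixed white and blue vaccine transport case, origin on the worktop under the lock axis, z up. It reaches 82 mm to -x, 142 mm to +x and 112 mm to both sides of the axis; its lid is 82 mm high, with a grey turret 96 x 96 mm, 101 mm high, round the lock below the collar
- plug (a joint): turn of the lock plug in rad, clockwise from above: 0 locked stop, 1.571 unlocked stop; starts at 0 to 0.3, stiff (0.2 N m), stays where left. The slot's long direction, and the orange pointer beside the collar, stand 140 degrees counter-clockwise of the case's x at 0 (red dot), 50 degrees at 1.571 (green dot). Turns only with the blade in the slot; they engage within about 8 degrees
- vial_red: loose glass vial with a red cap, 32 mm diameter, 62 mm tall, stands about 105 mm to one side of the key rest; origin at the centre of its underside; bystander, leave alone
- vial_blue: loose glass vial with a blue cap, 32 mm diameter, 62 mm tall, stands about 105 mm to the other side of the key rest; origin at the centre of its underside; bystander, leave alone
- vial_yellow: loose glass vial with a yellow cap, 32 mm diameter, 62 mm tall, standing near the middle front of the worktop; origin at the centre of its underside; bystander, leave alone
- carton: loose white and green medicine carton, 45 x 110 x 32 mm, lying on the far part of the transport case's lid, about 105 mm beyond the lock; origin at the centre of its underside; bystander, leave alone
There are look-alikes about, which are no part of the job. What is shaped like the part that bears key_center but yellow is not meant.

How it is judged:
By the outcome, as a careful person would: the job done as asked, in the order asked, and still so for the second after the job is handed in, with the robot touching nothing.
It also fails if it takes over 61 s, if anything falls off the work surface, if the arm or the gripper's body presses on something with over 40 N, if the wrist force passes 120 N, or if a joint passes its speed limit or range.

ROBOT

A 6-joint arm with a two-finger parallel gripper is mounted at the origin on the work surface. World frame = base frame: x ahead of the robot, y to its left, z up, the work surface at z = 0. Lengths are in m, angles in degrees, forces in N, time in s.
With the tool pointing down it reaches from about 0.4 to 0.825 m from the base axis. Payload 7 kg.
Tool frame: the origin (TCP) lies between the finger pads; the fingertips stand 19 mm ahead of it and the grasp point (between the pads) is the TCP (r.finger_overhang is the distance from the TCP to the fingertips, in m); z points along the fingers, y is the direction in which the jaws open and shut (so a half turn about z gives the same grasp; the last joint's range is limited). The gripper opens to 88 mm and grips with 3 to 60 N. Pads are 19 mm wide; open, the fingers measure 130 mm over their backs; the gripper's body (78 mm by 193 mm) begins 47 mm behind the grasp point.
Start: joints at [16.507, 20.546, 0.682, 0, -70.136, -16.507], TCP at [0.675, -0, 0.246] pointing down, gripper open.
Joint ranges: [-176.03, 176.03], [-82.01, 121.73], [-58.28, 71.71], [-173.87, 95.51], [-174.79, -0.11], [-173.66, 173.66]. Speed limits (degrees/s): [136.94, 136.94, 172.46, 180, 180, 180].

INTERFACE

Orientations are given as [roll, pitch, yaw] about the fixed x, y, z axes, in that order (R = Rz(yaw) Ry(pitch) Rx(roll)).
In Python, from plant import r, optics gives the robot as it stands. The module is installed in compiled form; this text tells all that it offers.
- The arm moves only by the tool step_arm, never from a script. Its argument "increments" is a list of rows, each an object of numbers: "tx", "ty", "tz": the shift along the world's x, y, z in mm; "ax", "ay", "az": the turn, a rotation vector about the world's x, y, z in degrees; "claw": the gripper command: -1 is shut, 1 is fully open, values between are in proportion. In form: [{"tx": .., "ty": .., "tz": .., "ax": .., "ay": .., "az": .., "claw": ..}, ...]. A call has 1 to 12 rows; each row shifts and turns the commanded pose from where the row before left it; what a row does not reach is not made up. A row lasts 1/10 s, in which the tool goes at most 50 mm and 8.59 degrees, less where a joint would pass 70% of its speed; a pose out of reach is approached as far as the arm can. A call with a gripper value outside its range is refused whole. The fingers move at their own pace and stop on an object; "newtons" is the grip in N (left out, the last holds). Time passes only in rows, so rows that do not move let the fingers close. It gives the time, the measured TCP pose, the force and the opening at its end, in the units of the state.
- r.get_state(): the state, without advancing time (a new reading comes with each control period).
- optics.capture(name): name is "scene" or "side" or "wrist"; returns a dict with "image" (400x640x3 uint8, blue, green, red), "depth" (400x640 float32, m along the optical axis (not along the pixel's ray), 0 where there is no reading), "fx", "fy", "cx", "cy" (pixels), "R" (3x3) and "t" (3): a world point X has camera coordinates R X + t. Camera axes: x right, y down, z forward; pixel columns grow to the right and rows downward; lengths in m; the calibration is good to about 2 mm. The wrist camera is an equidistant fisheye: a pixel r from the principal point sees the ray r / f radians off the axis. A picture is of the moment at which its call begins.
- r.close_job(): hands the job in, once; it reports no verdict.
The state is a dict: "time_s": time; "joints": joint angles; "qd": joint speeds; "joint_torque": joint torques, N m; "tcp_pos": TCP position; "eef_rot": TCP orientation; "contact_force": force on the tool from outside, world axes, zero at the start; "moment": the same for the moment, N m; "gripper_width": finger opening in m.
Only numpy, scipy, OpenCV 4.12 (cv2) and the standard library are available. Lean on these libraries where they do the work, as an engineer would, in place of code of your own. Each camera call takes 0.05 s, during which the arm holds its last target. There are 200 camera calls.

## Working session

There is one attempt and no reset: what is moved stays moved. The work goes in short steps, Python scripts to look and compute and a tool call to move; the robot and the scene stay as the last step left them, time stands still between calls to the robot, and variables do not carry over. Pictures are saved under pics/ and viewed, about 8 in all and at most 12, crops included, and the job is handed in when it is done.

Besides the shell and the picture viewer there is one more tool, called by a JSON object that holds its "op" and its "data". step_arm: Moves the arm, as the interface text tells. Its arguments: {"type":"object","properties":{"increments":{"type":"array","items":{"type":"object","properties":{"tx":{"type":"number"},"ty":{"type":"number"},"tz":{"type":"number"},"ax":{"type":"number"},"ay":{"type":"number"},"az":{"type":"number"},"claw":{"type":"number"}}}},"newtons":{"type":"number"}},"required":["increments"]}

```bash
mkdir -p pics
cat > h.py <<'E'
import numpy as np, cv2
from plant import r, optics
def cap(n):
    c=optics.capture(n); c['R']=np.array(c['R']); c['t']=np.array(c['t']); return c
def pts(c):
    "world point per pixel from depth (pinhole cams)"
    d=c['depth']; v,u=np.indices(d.shape)
    P=np.stack([(u-c['cx'])/c['fx']*d,(v-c['cy'])/c['fy']*d,d],-1)-c['t']
    return P@c['R']
def ray(c,u,v):
    o=-c['R'].T@c['t']; return o,np.array([(u-c['cx'])/c['fx'],(v-c['cy'])/c['fy'],1])@c['R']
def plane(c,u,v,z):
    o,d=ray(c,u,v); return o+d*(z-o[2])/d[2]
def proj(c,X):
    p=c['R']@np.array(X)+c['t']; return p[0]/p[2]*c['fx']+c['cx'],p[1]/p[2]*c['fy']+c['cy']
E
python3 - <<'E'
from h import *
for n in ['scene','side']:
    c=cap(n); cv2.imwrite(f'pics/{n}0.png',c['image']); np.savez(f'{n}0.npz',**c)
    print(n,c['fx'],c['fy'],c['cx'],c['cy'],-c['R'].T@c['t'],c['R'][2])
    P=pts(c); hsv=cv2.cvtColor(c['image'],cv2.COLOR_BGR2HSV)
    for nm,lo,hi in [('orange',(6,140,90),(19,255,255)),('yellow',(21,140,90),(34,255,255)),('green',(45,100,60),(85,255,255)),('red',(0,150,80),(5,255,255)),('blue',(100,140,60),(125,255,255))]:
        m=cv2.inRange(hsv,lo,hi); k,l,s,ce=cv2.connectedComponentsWithStats(m)
        for i in range(1,k):
            if s[i,4]>12:
                q=P[(l==i)&(c['depth']>0)]
                print(nm,s[i],ce[i].round(1),np.median(q,0).round(3) if len(q) else None)
print(r.get_state())
E
```

```text
scene 414.3914672606422 414.3914672606422 318.5712921710815 199.8306713731101 [1.00767247 0.27997353 1.04654147] [-0.44250646 -0.30119806 -0.84467021]
orange [246 193  19  14 156] [255.4 199.2] [ 0.599 -0.208  0.086]
yellow [360   9  10  19 137] [364.4  18.1] [-0.691 -0.59  -0.23 ]
yellow [409  28   7  17  54] [411.8  36.1] [-0.69  -0.323 -0.229]
yellow [ 191   38   35   57 1157] [208.1  60.3] [ 0.283 -0.661  0.148]
yellow [239 144  26  23 171] [252.9 153.7] [ 0.441 -0.352  0.02 ]
yellow [320 160   7   6  34] [322.9 162.6] [ 0.347 -0.152  0.018]
yellow [344 191  10  10  77] [348.2 195.2] [ 0.432 -0.01   0.061]
green [372  13  11  20 154] [376.6  22.4] [-0.69  -0.519 -0.228]
green [142 236   6   5  25] [144.6 237.8] [ 0.847 -0.398  0.049]
green [149 239   7   6  26] [152.  241.3] [ 0.843 -0.374  0.049]
green [136 243   7   6  27] [138.8 245.4] [ 0.871 -0.394  0.049]
green [157 242   5   6  24] [159.  244.7] [ 0.84  -0.351  0.05 ]
green [143 247   7   5  25] [146.  248.9] [ 0.867 -0.37   0.049]
green [164 246   6   5  25] [166.4 248. ] [ 0.836 -0.327  0.048]
green [151 250   6   6  26]
[... 3040 characters left out ...]
34  0.061]
{'time_s': 0.1, 'joints': array([ 1.65077507e+01,  2.05876151e+01,  6.39464690e-01, -1.69353394e-02,
       -7.01363454e+01, -1.65096845e+01]), 'qd': array([ 0.0588554 , -0.01252782,  0.03797523,  0.09665787, -0.00917141,
        0.00637736]), 'joint_torque': array([-1.42273191e-03, -5.84165347e+01,  2.93752134e+01,  7.01551259e+00,
        1.01412315e-02, -6.66964229e-05]), 'tcp_pos': array([ 6.74593330e-01, -1.85945656e-05,  2.44719029e-01]), 'eef_rot': array([ 1.79914463e+02, -8.74909458e-03, -9.00076933e+01]), 'contact_force': array([1.16819337e-01, 6.64489034e-01, 1.14630314e-04]), 'moment': array([ 0.01333884, -0.02529241, -0.01591484]), 'gripper_width': 0.08799958912833356}
```

View pics/scene0.png

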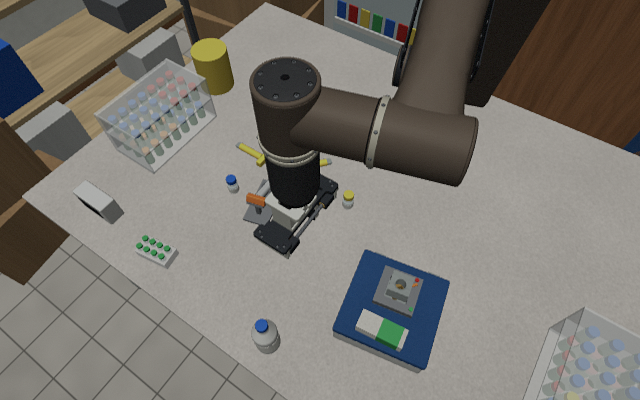

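View pics/side0.png

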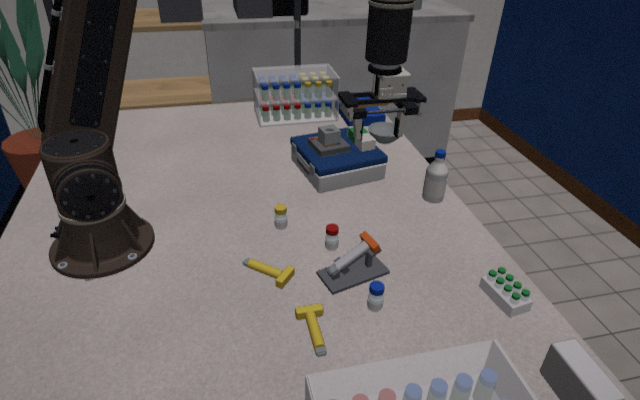

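Candidates: the orange T-key on the grey rest, side px (355,252) / scene (255,199), and yellow T-keys at side (270,270) and (312,325). The orange one on the rest fits the description; the yellow ones are the look-alikes. The case lock is at scene (400,287), side (330,135). I'll confirm with an enlarged crop and measure.

Run:
```python
from h import *
S=dict(np.load('side0.npz'));C=dict(np.load('scene0.npz'))
a=cv2.resize(S['image'][215:295,310:410],(500,400),interpolation=cv2.INTER_CUBIC)
b=cv2.resize(C['image'][245:355,330:455],(454,400),interpolation=cv2.INTER_CUBIC)
d=cv2.resize(S['image'][110:190,280:400],(400,267),interpolation=cv2.INTER_CUBIC)
im=np.zeros((600,800,3),np.uint8); im[:300,:375]=cv2.resize(a,(375,300)); im[:352,400:]=cv2.resize(b,(400,352)); im[310:577,:400]=d
cv2.imwrite('pics/crop1.png',im)
# key barrel & handle from side depth
P=pts(S); hsv=cv2.cvtColor(S['image'],cv2.COLOR_BGR2HSV)
reg=(np.abs(P[...,0]-.56)<.09)&(np.abs(P[...,1]+.225)<.07)&(S['depth']>0)
base=P[reg&(np.abs(P[...,2]-.010)<.003)]
rc=cv2.minAreaRect((base[:,:2]*1000).astype(np.float32)); print('base',rc)
m=cv2.inRange(hsv,(4,120,70),(19,255,255))>0
q=P[m&reg]; print('orange n',len(q),'mean',q.mean(0),'ztop',np.percentile(q[:,2],[5,50,95]))
rc=cv2.minAreaRect((q[:,:2]*1000).astype(np.float32)); print('handle rect',rc)
# lid
for c,n in((C,'scene'),(S,'side')):
    P=pts(c); reg=(np.abs(P[...,0]-.66)<.2)&(np.abs(P[...,1]-.25)<.2)&(c['depth']>0)
    for z,t in((.082,.004),(.101,.003),(.143,.004)):
        k=reg&(np.abs(P[...,2]-z)<t)
        if z>.1: k&=np.hypot(P[...,0]-.65,P[...,1]-.23)<.09
        q=P[k]; 
        if len(q): print(n,z,len(q),cv2.minAreaRect((q[:,:2]*1000).astype(np.float32)))
    hs=cv2.cvtColor(c['image'],cv2.COLOR_BGR2HSV)
    for nm,lo,hi in(('or',(6,100,80),(19,255,255)),('red',(0,100,80),(5,255,255)),('gr',(40,80,60),(85,255,255))):
        k=(cv2.inRange(hs,lo,hi)>0)&reg; kk,l,s,ce=cv2.connectedComponentsWithStats(k.astype(np.uint8))
        for i in range(1,kk):
            if s[i,4]>2: print(n,nm,s[i,4],ce[i].round(1),plane(c,*ce[i],.104).round(4))
```

```text
base ((558.5958862304688, -221.9602813720703), (152.74937438964844, 76.696044921875), 14.993523597717285)
orange n 184 mean [ 0.59412867 -0.21930268  0.08495561] ztop [0.07378205 0.08600308 0.09127874]
handle rect ((593.3287963867188, -214.32777404785156), (20.04880714416504, 56.64406204223633), 18.42525863647461)
scene 0.082 5585 ((686.4163208007812, 196.87269592285156), (285.1218566894531, 334.3995361328125), 11.001067161560059)
scene 0.101 834 ((616.2177734375, 239.24472045898438), (97.8490982055664, 95.85965728759766), 10.74160385131836)
scene 0.143 367 ((615.8132934570312, 239.10122680664062), (52.080116271972656, 49.77859115600586), 10.236882209777832)
scene or 16 [414.5 284.6] [0.5852 0.2672 0.104 ]
scene red 13 [416.6 279.6] [0.5711 0.2656 0.104 ]
scene gr 16 [410.4 308.8] [0.6428 0.2859 0.104 ]
scene gr 556 [389.5 333.5] [0.7192 0.2729 0.104 ]
side 0.082 1440 ((645.6854858398438, 242.35345458984375), (223.51522827148438, 232.44285583496094), 11.00052547454834)
side 0.101 299 ((646.2691650390625, 238.01754760742188), (156.52066040039062, 111.4373550415039), 10.075521469116211)
side 0.143 128 ((617.06591796875, 238.49856567382812), (51.266075134277344, 54.81947326660156), 13.046907424926758)
side or 6 [316.  137.5] [0.5846 0.2644 0.104 ]
side red 4 [311.5 138.5] [0.5699 0.2604 0.104 ]
side gr 19 [351.4 129.6] [0.7052 0.2975 0.104 ]
side gr 14 [364.1 130.6] [0.742  0.2833 0.104 ]
```

View pics/crop1.png

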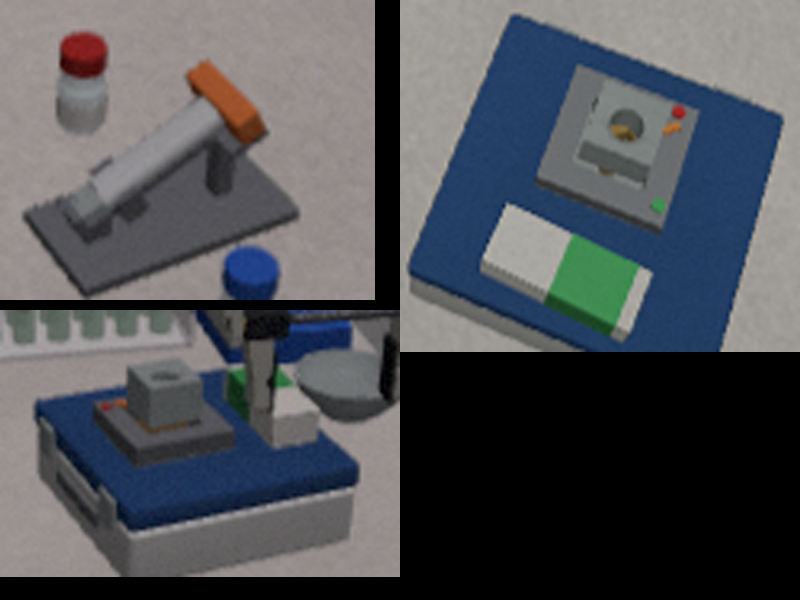

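The crop confirms it: the orange-barred key lies on the rest with its handle end up (side px ~(370,241)). The lock has its pointer near the red dot, with the collar at about (0.616, 0.239) and case yaw about 11°. The rest is at (0.5586, -0.222), yaw 15°. Grasp point is 70 mm from the tip, about (0.562, -0.221, 0.062).

{"op": "step_arm", "data": {"increments": [{"tx": -11.3,"ty": -22.1,"tz": -7.5,"az": -7.5,"claw": 1},{"tx": -11.3,"ty": -22.1,"tz": -7.5,"az": -7.5},{"tx": -11.3,"ty": -22.1,"tz": -7.5,"az": -7.5},{"tx": -11.3,"ty": -22.1,"tz": -7.5,"az": -7.5},{"tx": -11.3,"ty": -22.1,"tz": -7.5,"az": -7.5},{"tx": -11.3,"ty": -22.1,"tz": -7.5,"az": -7.5},{"tx": -11.3,"ty": -22.1,"tz": -7.5,"az": -7.5},{"tx": -11.3,"ty": -22.1,"tz": -7.5,"az": -7.5},{"tx": -11.3,"ty": -22.1,"tz": -7.5,"az": -7.5},{"tx": -11.3,"ty": -22.1,"tz": -7.5,"az": -7.5},{"claw": 1},{"claw": 1}], "newtons": 30}}

```text
$.increments[0]: bad value
```

{"op": "step_arm", "data": {"increments": [{"tx": -11.3,"ty": -22.1,"tz": -7.5,"ax": 0,"ay": 0,"az": -7.5,"claw": 1}], "newtons": 30}}

```text
time_s: 0.2
tcp_pos: [0.6647, -0.0206, 0.2379]
eef_rot: [-180.0, 0.0, -97.4]
contact_force: [-0.4, -0.4, -0.3]
gripper_width: 0.0875
```

{"op": "step_arm", "data": {"increments": [{"tx": -11.3,"ty": -22.1,"tz": -7.5,"ax": 0,"ay": 0,"az": -7.5,"claw": 1},{"tx": -11.3,"ty": -22.1,"tz": -7.5,"ax": 0,"ay": 0,"az": -7.5,"claw": 1},{"tx": -11.3,"ty": -22.1,"tz": -7.5,"ax": 0,"ay": 0,"az": -7.5,"claw": 1},{"tx": -11.3,"ty": -22.1,"tz": -7.5,"ax": 0,"ay": 0,"az": -7.5,"claw": 1},{"tx": -11.3,"ty": -22.1,"tz": -7.5,"ax": 0,"ay": 0,"az": -7.5,"claw": 1},{"tx": -11.3,"ty": -22.1,"tz": -7.5,"ax": 0,"ay": 0,"az": -7.5,"claw": 1},{"tx": -11.3,"ty": -22.1,"tz": -7.5,"ax": 0,"ay": 0,"az": -7.5,"claw": 1},{"tx": -11.3,"ty": -22.1,"tz": -7.5,"ax": 0,"ay": 0,"az": -7.5,"claw": 1},{"tx": -11.3,"ty": -22.1,"tz": -7.5,"ax": 0,"ay": 0,"az": -7.5,"claw": 1},{"tx": 0,"ty": 0,"tz": 0,"ax": 0,"ay": 0,"az": 0,"claw": 1}]}}

```text
time_s: 1.2
tcp_pos: [0.5597, -0.2228, 0.169]
eef_rot: [179.9, -0.2, -165.4]
contact_force: [-0.3, 0.3, 0.5]
gripper_width: 0.0878
```

Run:
```python
from h import *
s=r.get_state(); print(s['joints'].round(1),s['tcp_pos'].round(4),s['eef_rot'].round(1),r.finger_overhang)
c=cap('wrist'); cv2.imwrite('pics/wrist1.png',c['image']); np.savez('wrist1.npz',**c)
print(c['fx'],c['cx'],c['cy'],-c['R'].T@c['t'],c['R'][2])
c=cap('scene'); cv2.imwrite('pics/scene1.png',c['image']); 
hs=cv2.cvtColor(c['image'],cv2.COLOR_BGR2HSV); m=cv2.inRange(hs,(4,120,70),(19,255,255))
k,l,st,ce=cv2.connectedComponentsWithStats(m); P=pts(c)
for i in range(1,k):
    if st[i,4]>10: print(st[i],ce[i],P[(l==i)&(c['depth']>0)].mean(0))
```

```text
[ -3.2  17.3 -14.6  -0.  -58.3 -72.2] [ 0.5597 -0.2228  0.169 ] [ 179.9   -0.2 -165.4] 0.019
309.70691628693146 316.46545071120687 199.3971948921845 [ 0.49443479 -0.24016312  0.30893782] [ 0.24204641  0.06496223 -0.96808752]
[520   0  32  63 203] [535.30541872  32.82758621] [-0.77745036  0.18079251 -0.06343192]
[558   0  11  19  35] [563.37142857   8.28571429] [-0.77606238  0.23416585  0.07142218]
[613   0  16  20  60] [620.51666667   7.46666667] [-0.7774172   0.40966382  0.13611566]
[545   9  69 111 830] [574.14096386  76.32650602] [-0.77615264  0.40673835 -0.19468321]
[599   8  28  44 123] [612.09756098  31.46341463] [-0.77651964  0.43202501  0.0449464 ]
[503  11  32  54 132] [518.46969697  39.33333333] [-0.77623787  0.12925829 -0.11512507]
[632  14   8  12  16] [635.625  19.375] [-0.77471359  0.47577014  0.11477101]
[610  19   4   7  11] [611.45454545  22.18181818] [-0.77585112  0.41143679  0.07832494]
[632  22   8  12  17] [635.23529412  27.52941176] [-0.776418    0.49137846  0.08617497]
[627  28  13  19  33] [633.3030303   37.63636364] [-0.77540003  0.50674216  0.05044565]
[543 
[... 1051 characters left out ...]
[493  85   8  11  39] [496.71794872  89.76923077] [-0.77701817  0.13771961 -0.39971091]
[542  96   5   7  11] [544.27272727  98.90909091] [-0.7770834   0.35065144 -0.34688482]
[604  96  36  41 156] [620.32051282 116.49358974] [-0.77626713  0.65574608 -0.28784648]
[536 100   5   7  12] [537.66666667 103.25      ] [-0.77956713  0.3355592  -0.38501481]
[588 105  24  30 107] [598.97196262 121.8411215 ] [-0.77623814  0.60199533 -0.35275011]
[581 116  10  15  35] [586.08571429 123.57142857] [-0.77602197  0.56330757 -0.38624804]
[246 193  21  14 173] [255.71676301 199.0867052 ] [ 0.59793765 -0.20846379  0.08445546]
[412 283   6   4  14] [414.5        284.57142857] [0.58525523 0.26711543 0.10437208]
```

View pics/wrist1.png

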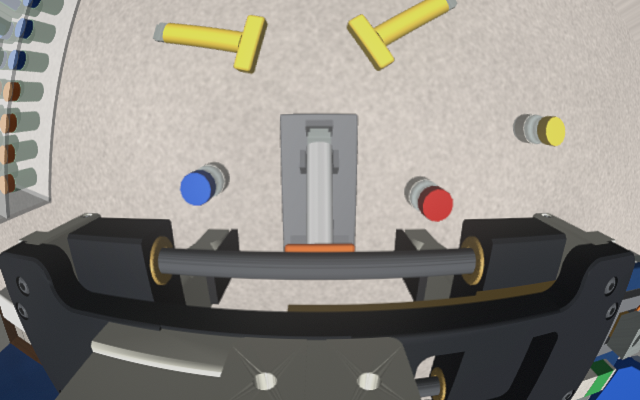

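Wrist view: the key runs along column ~319 on the rest (rows 125–245), orange bar at (320,247), red and blue vials well to each side, yellow look-alikes above. Jaws straddle it squarely, so I descend and grip.

{"op": "step_arm", "data": {"increments": [{"tx": 2,"ty": 2,"tz": -25,"ax": 0,"ay": 0,"az": 0.4,"claw": 1},{"tx": 0,"ty": 0,"tz": -25,"ax": 0,"ay": 0,"az": 0,"claw": 1},{"tx": 0,"ty": 0,"tz": -25,"ax": 0,"ay": 0,"az": 0,"claw": 1},{"tx": 0,"ty": 0,"tz": -20,"ax": 0,"ay": 0,"az": 0,"claw": 1},{"tx": 0,"ty": 0,"tz": -10,"ax": 0,"ay": 0,"az": 0,"claw": 1},{"tx": 0,"ty": 0,"tz": 0,"ax": 0,"ay": 0,"az": 0,"claw": 1}]}}

```text
time_s: 1.9
tcp_pos: [0.5636, -0.2184, 0.0643]
eef_rot: [180.0, -0.1, -164.5]
contact_force: [-0.2, -0.4, -1.4]
gripper_width: 0.0875
```

{"op": "step_arm", "data": {"increments": [{"tx": 0,"ty": 0,"tz": 0,"ax": 0,"ay": 0,"az": 0,"claw": -0.3},{"tx": 0,"ty": 0,"tz": 0,"ax": 0,"ay": 0,"az": 0,"claw": -0.3},{"tx": 0,"ty": 0,"tz": 0,"ax": 0,"ay": 0,"az": 0,"claw": -0.6},{"tx": 0,"ty": 0,"tz": 0,"ax": 0,"ay": 0,"az": 0,"claw": -1},{"tx": 0,"ty": 0,"tz": 0,"ax": 0,"ay": 0,"az": 0,"claw": -1},{"tx": 0,"ty": 0,"tz": 0,"ax": 0,"ay": 0,"az": 0,"claw": -1},{"tx": 0,"ty": 0,"tz": 0,"ax": 0,"ay": 0,"az": 0,"claw": -1},{"tx": 0,"ty": 0,"tz": 0,"ax": 0,"ay": 0,"az": 0,"claw": -1}], "newtons": 35}}

```text
time_s: 2.7
tcp_pos: [0.5639, -0.2191, 0.0656]
eef_rot: [180.0, -0.0, -164.6]
contact_force: [-0.3, 0.1, 0.6]
gripper_width: 0.0293
```

{"op": "step_arm", "data": {"increments": [{"tx": 0,"ty": 0,"tz": 0,"ax": 0,"ay": 0,"az": 0,"claw": -1},{"tx": 0,"ty": 0,"tz": 0,"ax": 0,"ay": 0,"az": 0,"claw": -1},{"tx": 0,"ty": 0,"tz": 0,"ax": 0,"ay": 0,"az": 0,"claw": -1},{"tx": 0,"ty": 0,"tz": 0,"ax": 0,"ay": 0,"az": 0,"claw": -1}]}}

```text
time_s: 3.1
tcp_pos: [0.5639, -0.219, 0.0655]
eef_rot: [180.0, -0.0, -164.6]
contact_force: [0.4, -0.6, -0.2]
gripper_width: 0.0209
```

{"op": "step_arm", "data": {"increments": [{"tx": 0,"ty": 0,"tz": 10,"ax": 0,"ay": 0,"az": 0,"claw": -1},{"tx": 0,"ty": 0,"tz": 20,"ax": 0,"ay": 0,"az": 0,"claw": -1},{"tx": 0,"ty": 0,"tz": 40,"ax": 0,"ay": 0,"az": 0,"claw": -1},{"tx": 0,"ty": 0,"tz": 40,"ax": 0,"ay": 0,"az": 0,"claw": -1},{"tx": 0,"ty": 0,"tz": 40,"ax": 0,"ay": 0,"az": 0,"claw": -1},{"tx": 0,"ty": 0,"tz": 40,"ax": 0,"ay": 0,"az": 0,"claw": -1},{"tx": 0,"ty": 0,"tz": 0,"ax": 0,"ay": 0,"az": 0,"claw": -1}]}}

```text
time_s: 3.8
tcp_pos: [0.5665, -0.2198, 0.263]
eef_rot: [-179.7, 0.5, -164.6]
contact_force: [-0.1, 0.5, -2.0]
gripper_width: 0.0214
```

{"op": "step_arm", "data": {"increments": [{"tx": -3,"ty": 30,"tz": 3,"ax": 1.73,"ay": -6.27,"az": 0,"claw": -1},{"tx": -3,"ty": 30,"tz": 3,"ax": 1.73,"ay": -6.27,"az": 0,"claw": -1},{"tx": -3,"ty": 30,"tz": 3,"ax": 1.73,"ay": -6.27,"az": 0,"claw": -1},{"tx": -3,"ty": 30,"tz": 3,"ax": 1.73,"ay": -6.27,"az": 0,"claw": -1},{"tx": -3,"ty": 30,"tz": 3,"ax": 1.73,"ay": -6.27,"az": 0,"claw": -1},{"tx": -3,"ty": 30,"tz": 3,"ax": 1.73,"ay": -6.27,"az": 0,"claw": -1},{"tx": 0,"ty": 0,"tz": 0,"ax": 0,"ay": 0,"az": 0,"claw": -1}], "newtons": 50}}

```text
time_s: 4.5
tcp_pos: [0.538, -0.0383, 0.267]
eef_rot: [179.7, 38.7, -164.7]
contact_force: [0.1, -1.0, -2.3]
gripper_width: 0.021
```

```bash
python3 -c "
from h import *
s=r.get_state();print(s['joints'].round(1),s['tcp_pos'],s['eef_rot'])"
```

```text
[ 17.5 -11.4 -44.2   3.5 -18.5 -95. ] [ 0.53802894 -0.03834341  0.26701375] [ 179.74622844   38.7381936  -164.66572578]
```

{"op": "step_arm", "data": {"increments": [{"tx": 4,"ty": 4,"tz": 2,"ax": 0,"ay": 0,"az": 3,"claw": -1},{"tx": 4,"ty": 4,"tz": 2,"ax": 0,"ay": 0,"az": 4,"claw": -1},{"tx": 4,"ty": 4,"tz": 2,"ax": 0,"ay": 0,"az": 5,"claw": -1},{"tx": 4,"ty": 4,"tz": 2,"ax": 0,"ay": 0,"az": 5,"claw": -1},{"tx": 4,"ty": 4,"tz": 2,"ax": 0,"ay": 0,"az": 5,"claw": -1},{"tx": 4,"ty": 4,"tz": 2,"ax": 0,"ay": 0,"az": 6,"claw": -1},{"tx": 4,"ty": 4,"tz": 2,"ax": 0,"ay": 0,"az": 7,"claw": -1},{"tx": 4,"ty": 4,"tz": 2,"ax": 0,"ay": 0,"az": 7,"claw": -1},{"tx": 4,"ty": 4,"tz": 2,"ax": 0,"ay": 0,"az": 7,"claw": -1},{"tx": 4,"ty": 4,"tz": 2,"ax": 0,"ay": 0,"az": 7,"claw": -1},{"tx": 4,"ty": 4,"tz": 2,"ax": 0,"ay": 0,"az": 7,"claw": -1},{"tx": 4,"ty": 4,"tz": 2,"ax": 0,"ay": 0,"az": 7,"claw": -1}]}}

```text
time_s: 5.7
tcp_pos: [0.5928, 0.0064, 0.2968]
eef_rot: [-180.0, 38.9, -95.4]
contact_force: [-0.0, 0.5, -1.9]
gripper_width: 0.0207
```

```bash
python3 -c "
from h import *
s=r.get_state();print(s['joints'].round(1),s['tcp_pos'],s['eef_rot'])"
```

```text
[ -6.8  15.3   5.  -39.2 -82.8   7.7] [0.59281931 0.00642864 0.29679763] [-179.97249281   38.88054691  -95.35915326]
```

{"op": "step_arm", "data": {"increments": [{"tx": 2.5,"ty": 25,"tz": 0,"ax": 4.3,"ay": -0.41,"az": 0,"claw": -1},{"tx": 2.5,"ty": 25,"tz": 0,"ax": 4.4,"ay": -0.41,"az": 0,"claw": -1},{"tx": 2.5,"ty": 25,"tz": 0,"ax": 4.3,"ay": -0.41,"az": 0,"claw": -1},{"tx": 2.5,"ty": 25,"tz": 0,"ax": 4.3,"ay": -0.41,"az": 0,"claw": -1},{"tx": 2.5,"ty": 25,"tz": 0,"ax": 4.3,"ay": -0.41,"az": 0,"claw": -1},{"tx": 2.5,"ty": 25,"tz": 0,"ax": 4.4,"ay": -0.41,"az": 0,"claw": -1},{"tx": 2.5,"ty": 25,"tz": 0,"ax": 0,"ay": 0,"az": 0,"claw": -1},{"tx": 2.5,"ty": 25,"tz": 0,"ax": 0,"ay": 0,"az": 0,"claw": -1},{"tx": 2.5,"ty": 22,"tz": 0,"ax": 0,"ay": 0,"az": 0,"claw": -1},{"tx": 0,"ty": 0,"tz": 0,"ax": 0,"ay": 0,"az": 0,"claw": -1},{"tx": 0,"ty": 0,"tz": 0,"ax": 0,"ay": 0,"az": 0,"claw": -1}]}}

```text
time_s: 6.8
tcp_pos: [0.615, 0.2292, 0.2966]
eef_rot: [179.8, 65.0, -95.7]
contact_force: [-0.5, 0.2, -1.7]
gripper_width: 0.0211
```

Run:
```python
from h import *
s=r.get_state();print(s['joints'].round(1),s['tcp_pos'].round(4),s['eef_rot'].round(2))
o=[]
for n in ('scene','side'):
    c=cap(n); np.savez(n+'2.npz',**c)
    u,v=proj(c,s['tcp_pos']); u,v=int(u),int(v); print(n,u,v)
    cr=c['image'][max(0,v-60):v+70,u-65:u+65]; o.append(cv2.resize(cr,(400,400*cr.shape[0]//130),interpolation=cv2.INTER_CUBIC))
h=min(x.shape[0] for x in o); cv2.imwrite('pics/up2.png',np.hstack([x[:h] for x in o]))
```

```text
[ -1.9  19.8   1.1 -67.1 -79.1  15.6] [0.615  0.2292 0.2966] [179.84  64.96 -95.68]
scene 409 251
side 331 78
```

View pics/up2.png

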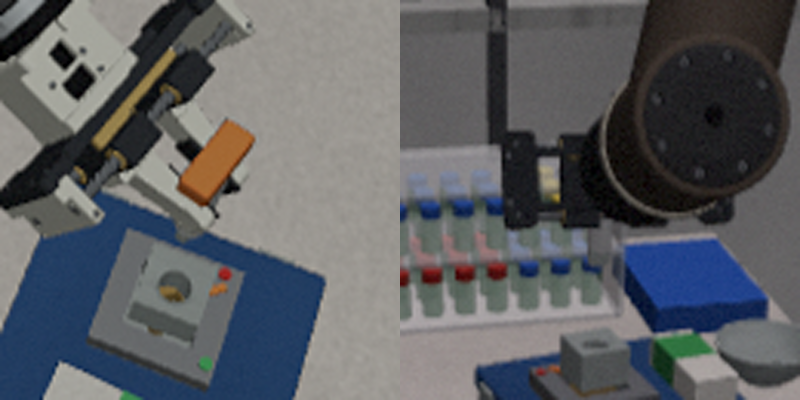

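Run:
```python
from h import *
c=dict(np.load('scene2.npz')); P=pts(c); hs=cv2.cvtColor(c['image'],cv2.COLOR_BGR2HSV)
m=(cv2.inRange(hs,(4,120,60),(19,255,255))>0)&(P[...,2]>.3)&(c['depth']>0)
q=P[m]; print(len(q),np.percentile(q[:,2],[2,10,50,90,98]))
V=hs[...,2][m]; print('V',np.percentile(V,[5,25,50,75,95]))
top=m&(P[...,2]>np.percentile(q[:,2],50)-.004)
t=P[top]; print('top',len(t),t.mean(0),cv2.minAreaRect((t[:,:2]*1000).astype(np.float32)))
A=np.c_[t[:,:2]-t[:,:2].mean(0),np.ones(len(t))]; k=np.linalg.lstsq(A,t[:,2],rcond=None)[0]; print('slope deg',np.degrees(np.arctan(k[:2])))
w=cap('wrist'); cv2.imwrite('pics/wrist2.png',w['image']); np.savez('wrist2.npz',**w)
```

```text
339 [0.32874905 0.33549026 0.34099949 0.34288398 0.34390225]
V [ 91.  156.5 164.  164.  166. ]
top 298 [0.61679638 0.23141324 0.341217  ] ((614.3892211914062, 218.0055694580078), (49.921268463134766, 54.86323928833008), 86.52072143554688)
slope deg [-1.07729796 -1.90807062]
```

View pics/wrist2.png

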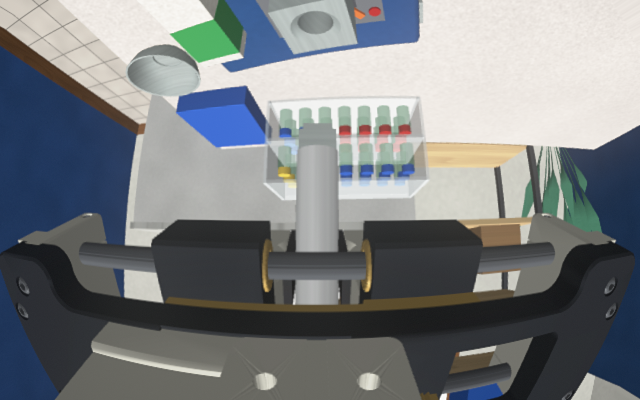

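{"op": "step_arm", "data": {"increments": [{"tx": 0,"ty": 4,"tz": 0,"ax": 0,"ay": 0,"az": 0,"claw": -1},{"tx": 0,"ty": 3.5,"tz": -20,"ax": 0,"ay": 0,"az": 0,"claw": -1},{"tx": 0,"ty": 0,"tz": -25,"ax": 0,"ay": 0,"az": 0,"claw": -1},{"tx": 0,"ty": 0,"tz": -20,"ax": 0,"ay": 0,"az": 0,"claw": -1},{"tx": 0,"ty": 0,"tz": -5,"ax": 0,"ay": 0,"az": 0,"claw": -1},{"tx": 0,"ty": 0,"tz": 0,"ax": 0,"ay": 0,"az": 0,"claw": -1},{"tx": 0,"ty": 0,"tz": 0,"ax": 0,"ay": 0,"az": 0,"claw": -1}]}}

```text
time_s: 7.65
tcp_pos: [0.6158, 0.2364, 0.2276]
eef_rot: [180.0, 65.0, -95.7]
contact_force: [0.2, -0.4, -1.4]
gripper_width: 0.0205
```

Run:
```python
from h import *
s=r.get_state();print(s['joints'].round(1),s['tcp_pos'].round(4),s['eef_rot'].round(2))
c=cap('scene'); P=pts(c); hs=cv2.cvtColor(c['image'],cv2.COLOR_BGR2HSV)
m=(cv2.inRange(hs,(4,120,60),(19,255,255))>0)&(P[...,2]>.2)&(c['depth']>0)
q=P[m]; top=m&(P[...,2]>np.median(q[:,2])-.004)&(abs(P[...,1]-.24)<.05);t=P[top]
print(t.mean(0),cv2.minAreaRect((t[:,:2]*1000).astype(np.float32)))
w=cap('wrist'); o=[]
for x,(u0,v0,W,H) in ((c['image'],(340,190,130,130)),(w['image'],(220,0,200,200))):
    o.append(cv2.resize(x[v0:v0+H,u0:u0+W],(400,400),interpolation=cv2.INTER_CUBIC))
cv2.imwrite('pics/pre3.png',np.hstack(o))
```

```text
[ -1.8  24.6  -1.8 -68.8 -75.9  22.9] [0.6158 0.2364 0.2276] [179.95  64.99 -95.69]
[0.6177275  0.23872797 0.27221971] ((616.3325805664062, 238.42340087890625), (21.372879028320312, 56.438682556152344), 84.19430541992188)
```

View pics/pre3.png

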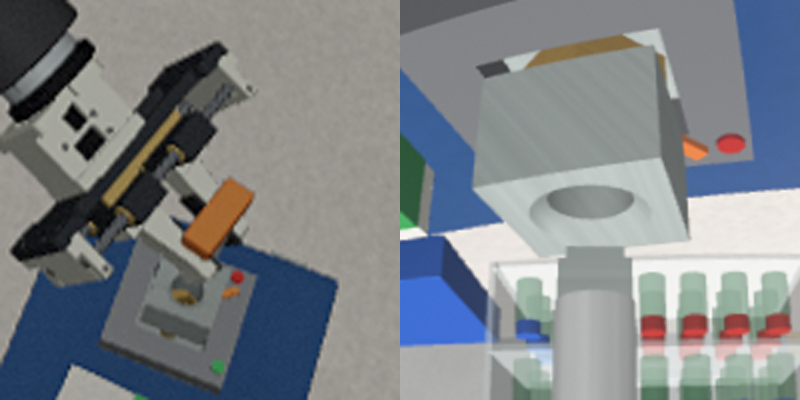

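Wrist crop: blade (col 592) is in line with the bore centre (col 592), 10 mm above the mouth. Lowering.

{"op": "step_arm", "data": {"increments": [{"tx": -0.4,"ty": 0.6,"tz": -6,"ax": 0,"ay": 0,"az": 0,"claw": -1},{"tx": 0,"ty": 0,"tz": -6,"ax": 0,"ay": 0,"az": 0,"claw": -1},{"tx": 0,"ty": 0,"tz": -6,"ax": 0,"ay": 0,"az": 0,"claw": -1},{"tx": 0,"ty": 0,"tz": -6,"ax": 0,"ay": 0,"az": 0,"claw": -1},{"tx": 0,"ty": 0,"tz": -3,"ax": 0,"ay": 0,"az": 0,"claw": -1}]}}

```text
time_s: 8.25
tcp_pos: [0.6152, 0.2372, 0.1989]
eef_rot: [179.8, 65.0, -95.9]
contact_force: [1.9, -0.2, 1.1]
gripper_width: 0.0209
```

{"op": "step_arm", "data": {"increments": [{"tx": 0,"ty": 0,"tz": -5,"ax": 0,"ay": 0,"az": 0,"claw": -1},{"tx": 0,"ty": 0,"tz": -5,"ax": 0,"ay": 0,"az": 0,"claw": -1},{"tx": 0,"ty": 0,"tz": -5,"ax": 0,"ay": 0,"az": 0,"claw": -1},{"tx": 0,"ty": 0,"tz": -1,"ax": 0,"ay": 0,"az": 0,"claw": -1}]}}

```text
time_s: 8.65
tcp_pos: [0.6153, 0.2372, 0.183]
eef_rot: [179.8, 65.0, -95.9]
contact_force: [3.8, -0.0, 0.6]
gripper_width: 0.021
```

{"op": "step_arm", "data": {"increments": [{"tx": 0.5,"ty": 0,"tz": -2,"ax": 0,"ay": 0,"az": 0,"claw": -1},{"tx": 0,"ty": 0,"tz": -1,"ax": 0,"ay": 0,"az": 0,"claw": -1},{"tx": 0,"ty": 0,"tz": 0,"ax": 0,"ay": 0,"az": 0,"claw": -1}]}}

```text
time_s: 8.95
tcp_pos: [0.6154, 0.2371, 0.1804]
eef_rot: [179.8, 65.0, -95.8]
contact_force: [2.9, 0.8, -2.1]
gripper_width: 0.0209
```

{"op": "step_arm", "data": {"increments": [{"tx": 0,"ty": 0,"tz": -1,"ax": 0,"ay": 0,"az": 0,"claw": -1},{"tx": 0,"ty": 0,"tz": -1,"ax": 0,"ay": 0,"az": 0,"claw": -1},{"tx": 0,"ty": 0,"tz": 0,"ax": 0,"ay": 0,"az": 0,"claw": -1}]}}

```text
time_s: 9.25
tcp_pos: [0.6153, 0.2372, 0.1785]
eef_rot: [179.8, 65.0, -95.8]
contact_force: [3.6, 1.3, -0.5]
gripper_width: 0.0208
```

{"op": "step_arm", "data": {"increments": [{"tx": 0,"ty": 0,"tz": -1,"ax": 0,"ay": 0,"az": 0,"claw": -1},{"tx": 0,"ty": 0,"tz": -1,"ax": 0,"ay": 0,"az": 0,"claw": -1},{"tx": 0,"ty": 0,"tz": 0,"ax": 0,"ay": 0,"az": 0,"claw": -1}]}}

```text
time_s: 9.55
tcp_pos: [0.6154, 0.2375, 0.1775]
eef_rot: [179.9, 65.1, -95.7]
contact_force: [3.2, 0.1, 5.3]
gripper_width: 0.0206
```

```bash
cat > top.py <<'E'
from h import *
def top(save=None,zmin=.17):
    s=r.get_state();print(s['time_s'],s['joints'].round(1),s['tcp_pos'].round(4),s['eef_rot'].round(2),s['contact_force'].round(1),s['moment'].round(2),s['gripper_width'])
    c=cap('scene'); P=pts(c); hs=cv2.cvtColor(c['image'],cv2.COLOR_BGR2HSV)
    o=cv2.inRange(hs,(4,120,60),(19,255,255))>0
    m=o&(P[...,2]>zmin)&(c['depth']>0)&(abs(P[...,1]-.24)<.08)&(abs(P[...,0]-.616)<.08)
    q=P[m]; t=q[q[:,2]>np.percentile(q[:,2],60)-.005]
    A=np.c_[t[:,:2]-t[:,:2].mean(0),np.ones(len(t))]; k=np.linalg.lstsq(A,t[:,2],rcond=None)[0]
    print('top',len(t),t.mean(0).round(4),'slope',np.degrees(np.arctan(k[:2])).round(1),cv2.minAreaRect((t[:,:2]*1000).astype(np.float32)))
    if save: cv2.imwrite(save,cv2.resize(c['image'][190:360,320:490],(600,600),interpolation=cv2.INTER_CUBIC))
    return c
E
python3 -c "
from top import *
top()"
```

```text
9.55 [ -2.1  28.6  -3.3 -70.  -74.3  28.3] [0.6154 0.2375 0.1775] [179.89  65.06 -95.71] [3.2 0.1 5.3] [-1.41 -0.29 -0.78] 0.02063641729518455
top 245 [0.6178 0.2393 0.2222] slope [-0.8 -3.6] ((628.7129516601562, 226.3662567138672), (47.07700729370117, 85.35533142089844), 38.43122482299805)
```

Key is standing on the plug face (top at z 0.222, Fz rising). Release and back off along the tool axis.

{"op": "step_arm", "data": {"increments": [{"tx": 0,"ty": 0,"tz": 0,"ax": 0,"ay": 0,"az": 0,"claw": -0.3},{"tx": 0,"ty": 0,"tz": 0,"ax": 0,"ay": 0,"az": 0,"claw": 0},{"tx": 0,"ty": 0,"tz": 0,"ax": 0,"ay": 0,"az": 0,"claw": 0.5},{"tx": 0,"ty": 0,"tz": 0,"ax": 0,"ay": 0,"az": 0,"claw": 1},{"tx": 0,"ty": 0,"tz": 0,"ax": 0,"ay": 0,"az": 0,"claw": 1},{"tx": 0,"ty": 0,"tz": 0,"ax": 0,"ay": 0,"az": 0,"claw": 1},{"tx": 0,"ty": 0,"tz": 0,"ax": 0,"ay": 0,"az": 0,"claw": 1},{"tx": 0,"ty": 0,"tz": 0,"ax": 0,"ay": 0,"az": 0,"claw": 1},{"tx": 0,"ty": 0,"tz": 0,"ax": 0,"ay": 0,"az": 0,"claw": 1},{"tx": 0,"ty": 0,"tz": 0,"ax": 0,"ay": 0,"az": 0,"claw": 1}]}}

```text
time_s: 10.6
tcp_pos: [0.6153, 0.2372, 0.1766]
eef_rot: [179.8, 65.0, -95.8]
contact_force: [0.2, -0.2, 0.3]
gripper_width: 0.0872
```

{"op": "step_arm", "data": {"increments": [{"tx": -1,"ty": -10,"tz": 3,"ax": 0,"ay": 0,"az": 0,"claw": 1},{"tx": -2,"ty": -18,"tz": 7,"ax": 0,"ay": 0,"az": 0,"claw": 1},{"tx": -2,"ty": -18,"tz": 7,"ax": 0,"ay": 0,"az": 0,"claw": 1},{"tx": -2,"ty": -25,"tz": 10,"ax": 0,"ay": 0,"az": 0,"claw": 1},{"tx": -2,"ty": -25,"tz": 15,"ax": 0,"ay": 0,"az": 0,"claw": 1},{"tx": 0,"ty": -25,"tz": 25,"ax": 0,"ay": 0,"az": 0,"claw": 1},{"tx": 0,"ty": -25,"tz": 40,"ax": 0,"ay": 0,"az": 0,"claw": 1},{"tx": 0,"ty": 0,"tz": 40,"ax": -4,"ay": 0.4,"az": 0,"claw": 1},{"tx": 0,"ty": 0,"tz": 0,"ax": 0,"ay": 0,"az": 0,"claw": 1}]}}

```text
time_s: 11.5
tcp_pos: [0.6082, 0.0882, 0.3322]
eef_rot: [-178.5, 60.7, -94.4]
contact_force: [-0.3, 1.4, 0.8]
gripper_width: 0.0878
```

```bash
python3 -c "
from top import *
top('pics/stand4.png')"
```

```text
11.5 [-12.3  18.5   6.2 -60.1 -89.2  14.5] [0.6082 0.0882 0.3322] [-178.48   60.68  -94.43] [-0.3  1.4  0.8] [-2.79  0.35  0.02] 0.08775026034567669
top 243 [0.6258 0.2404 0.2219] slope [-4.6 -0.9] ((625.1141357421875, 240.2626953125), (20.322921752929688, 53.95669174194336), 78.27184295654297)
```

View pics/stand4.png

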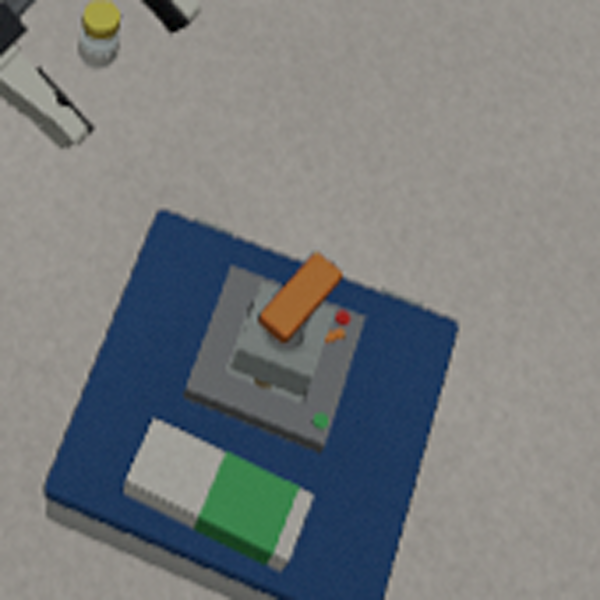

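Picture: the key stands free in the collar, leaning about 4.5° to +x; bar centre at crop (301,296), pointer still by the red dot, carton untouched. Bar direction is about 168° and the slot about 139°. Next I compute the reorientation for a top grip.

Run:
```python
from h import *
from scipy.spatial.transform import Rotation as R
s=r.get_state()
a=R.from_euler('xyz',s['eef_rot'],degrees=True); b=R.from_euler('xyz',[180,0,-12],degrees=True)
m=R.from_euler('xyz',[180,0,np.nan_to_num(s['eef_rot'][2])],degrees=True)
print('direct',(b*a.inv()).as_rotvec(degrees=True)); print('via',(m*a.inv()).as_rotvec(degrees=True),(b*m.inv()).as_rotvec(degrees=True))
```

```text
direct [-53.62186639 -38.58585115  74.8819509 ]
via [-60.5302703    6.02965545   0.5199477 ] [-7.71730950e-31  7.71730950e-31  8.28543336e+01]
```

{"op": "step_arm", "data": {"increments": [{"tx": 0,"ty": 5,"tz": 2,"ax": -6.05,"ay": 0.6,"az": 0.05,"claw": 1},{"tx": 0,"ty": 5,"tz": 2,"ax": -6.05,"ay": 0.6,"az": 0.05,"claw": 1},{"tx": 0,"ty": 5,"tz": 2,"ax": -6.05,"ay": 0.6,"az": 0.05,"claw": 1},{"tx": 0,"ty": 5,"tz": 2,"ax": -6.05,"ay": 0.6,"az": 0.05,"claw": 1},{"tx": 0,"ty": 5,"tz": 2,"ax": -6.05,"ay": 0.6,"az": 0.05,"claw": 1},{"tx": 0,"ty": 5,"tz": 2,"ax": -6.05,"ay": 0.6,"az": 0.05,"claw": 1},{"tx": 0,"ty": 5,"tz": 2,"ax": -6.05,"ay": 0.6,"az": 0.05,"claw": 1},{"tx": 0,"ty": 5,"tz": 2,"ax": -6.05,"ay": 0.6,"az": 0.05,"claw": 1},{"tx": 0,"ty": 5,"tz": 2,"ax": -6.05,"ay": 0.6,"az": 0.05,"claw": 1},{"tx": 0,"ty": 5,"tz": 2,"ax": -6.05,"ay": 0.6,"az": 0.05,"claw": 1}]}}

```text
time_s: 12.55
tcp_pos: [0.6061, 0.1401, 0.3442]
eef_rot: [179.7, -0.1, -95.4]
contact_force: [1.0, -1.5, -0.6]
gripper_width: 0.0878
```

{"op": "step_arm", "data": {"increments": [{"tx": 1.5,"ty": 9,"tz": -2,"ax": 0,"ay": 0,"az": 7.5,"claw": 1},{"tx": 1.5,"ty": 9,"tz": -2,"ax": 0,"ay": 0,"az": 7.5,"claw": 1},{"tx": 1.5,"ty": 9,"tz": -2,"ax": 0,"ay": 0,"az": 7.5,"claw": 1},{"tx": 1.5,"ty": 9,"tz": -2,"ax": 0,"ay": 0,"az": 7.5,"claw": 1},{"tx": 1.5,"ty": 9,"tz": -2,"ax": 0,"ay": 0,"az": 7.5,"claw": 1},{"tx": 1.5,"ty": 9,"tz": -2,"ax": 0,"ay": 0,"az": 7.5,"claw": 1},{"tx": 1.5,"ty": 9,"tz": -2,"ax": 0,"ay": 0,"az": 7.5,"claw": 1},{"tx": 1.5,"ty": 9,"tz": -2,"ax": 0,"ay": 0,"az": 7.5,"claw": 1},{"tx": 1.5,"ty": 9,"tz": -2,"ax": 0,"ay": 0,"az": 7.5,"claw": 1},{"tx": 1.5,"ty": 9,"tz": -2,"ax": 0,"ay": 0,"az": 7.5,"claw": 1},{"tx": 1.5,"ty": 9,"tz": -2,"ax": 0,"ay": 0,"az": 7.8,"claw": 1},{"tx": 0,"ty": 0,"tz": 0,"ax": 0,"ay": 0,"az": 0,"claw": 1}]}}

```text
time_s: 13.75
tcp_pos: [0.6227, 0.2396, 0.3203]
eef_rot: [179.6, 0.3, -12.4]
contact_force: [-0.5, -0.7, -1.0]
gripper_width: 0.0876
```

Run:
```python
from h import *
s=r.get_state();print(s['joints'].round(1),s['tcp_pos'].round(4),s['eef_rot'].round(2),s['contact_force'].round(1))
```

```text
[ 37.8  18.2   6.8   0.1 -79.1  39.8] [0.6227 0.2396 0.3203] [179.58   0.27 -12.44] [-0.5 -0.7 -1. ]
```

{"op": "step_arm", "data": {"increments": [{"tx": 2,"ty": 0.6,"tz": -27,"ax": 0,"ay": 0,"az": 0.4,"claw": 0.4},{"tx": 0,"ty": 0,"tz": -30,"ax": 0,"ay": 0,"az": 0,"claw": 0.4},{"tx": 0,"ty": 0,"tz": -30,"ax": 0,"ay": 0,"az": 0,"claw": 0.2},{"tx": 0,"ty": 0,"tz": -20,"ax": 0,"ay": 0,"az": 0,"claw": 0},{"tx": 0,"ty": 0,"tz": 0,"ax": 0,"ay": 0,"az": 0,"claw": -0.2},{"tx": 0,"ty": 0,"tz": 0,"ax": 0,"ay": 0,"az": 0,"claw": -0.4},{"tx": 0,"ty": 0,"tz": 0,"ax": 0,"ay": 0,"az": 0,"claw": -1},{"tx": 0,"ty": 0,"tz": 0,"ax": 0,"ay": 0,"az": 0,"claw": -1},{"tx": 0,"ty": 0,"tz": 0,"ax": 0,"ay": 0,"az": 0,"claw": -1},{"tx": 0,"ty": 0,"tz": 0,"ax": 0,"ay": 0,"az": 0,"claw": -1}], "newtons": 8}}

```text
time_s: 14.75
tcp_pos: [0.6251, 0.2409, 0.2155]
eef_rot: [179.7, 0.1, -12.1]
contact_force: [0.4, 0.3, 1.7]
gripper_width: 0.0224
```

Run:
```python
from h import *
s=r.get_state();print(s['joints'].round(1),s['tcp_pos'].round(4),s['eef_rot'].round(2),s['contact_force'].round(1),s['gripper_width'])
```

```text
[ 37.8  21.3  -2.3   0.1 -66.7  40.1] [0.6251 0.2409 0.2155] [ 1.7974e+02  1.1000e-01 -1.2130e+01] [0.4 0.3 1.7] 0.0223696042460837
```

{"op": "step_arm", "data": {"increments": [{"tx": -3,"ty": -0.5,"tz": 0,"ax": 0,"ay": 0,"az": 0,"claw": -1},{"tx": -3,"ty": -0.5,"tz": 0,"ax": 0,"ay": 0,"az": 0,"claw": -1},{"tx": -2.5,"ty": -0.5,"tz": 0,"ax": 0,"ay": 0,"az": 0,"claw": -1},{"tx": 0,"ty": 0,"tz": 0,"ax": 0,"ay": 0,"az": 0,"claw": -1}]}}

```text
time_s: 15.15
tcp_pos: [0.6166, 0.2397, 0.2155]
eef_rot: [179.8, 0.1, -12.1]
contact_force: [1.0, -0.1, 5.3]
gripper_width: 0.0222
```

{"op": "step_arm", "data": {"increments": [{"tx": 0,"ty": 0,"tz": 0,"ax": 0,"ay": 0,"az": 0,"claw": -1},{"tx": 0,"ty": 0,"tz": 0,"ax": 0,"ay": 0,"az": 0,"claw": -1},{"tx": 0,"ty": 0,"tz": -1,"ax": 0,"ay": 0,"az": 0,"claw": -1},{"tx": 0,"ty": 0,"tz": -1,"ax": 0,"ay": 0,"az": 0,"claw": -1},{"tx": 0,"ty": 0,"tz": -1,"ax": 0,"ay": 0,"az": 0,"claw": -1}], "newtons": 55}}

```text
time_s: 15.65
tcp_pos: [0.6169, 0.2401, 0.2121]
eef_rot: [179.8, 0.1, -12.1]
contact_force: [1.2, 1.0, 8.2]
gripper_width: 0.0213
```

Run:
```python
from top import *
top()
```

```text
15.65 [ 38.1  20.6  -3.7   0.1 -65.9  39.7] [0.6169 0.2401 0.2121] [ 1.7981e+02  8.0000e-02 -1.2120e+01] [1.2 1.  8.2] [ 0.84 -0.66 -0.06] 0.02133106907081055
top 118 [0.6317 0.2361 0.2247] slope [26.3 52.2] ((631.274169921875, 238.35098266601562), (23.993324279785156, 47.892616271972656), 80.7985610961914)
```

{"op": "step_arm", "data": {"increments": [{"tx": 0,"ty": 0,"tz": -0.5,"ax": 0,"ay": 0,"az": -3,"claw": -1},{"tx": 0,"ty": 0,"tz": -0.5,"ax": 0,"ay": 0,"az": -3,"claw": -1},{"tx": 0,"ty": 0,"tz": 0,"ax": 0,"ay": 0,"az": -3,"claw": -1},{"tx": 0,"ty": 0,"tz": 0,"ax": 0,"ay": 0,"az": -3,"claw": -1},{"tx": 0,"ty": 0,"tz": 0,"ax": 0,"ay": 0,"az": -3,"claw": -1},{"tx": 0,"ty": 0,"tz": 0,"ax": 0,"ay": 0,"az": -3,"claw": -1},{"tx": 0,"ty": 0,"tz": 0,"ax": 0,"ay": 0,"az": -3,"claw": -1}]}}

```text
time_s: 16.4
tcp_pos: [0.6169, 0.2388, 0.2117]
eef_rot: [179.7, 0.1, -33.2]
contact_force: [1.2, -2.0, 8.9]
gripper_width: 0.0215
```

{"op": "step_arm", "data": {"increments": [{"tx": 0,"ty": 0,"tz": -0.5,"ax": 0,"ay": 0,"az": -2,"claw": -1},{"tx": 0,"ty": 0,"tz": -0.5,"ax": 0,"ay": 0,"az": -2,"claw": -1},{"tx": 0,"ty": 0,"tz": -0.5,"ax": 0,"ay": 0,"az": -2,"claw": -1}]}}

```text
time_s: 16.7
tcp_pos: [0.6163, 0.2393, 0.2085]
eef_rot: [179.7, 0.2, -39.2]
contact_force: [3.3, 0.7, 0.3]
gripper_width: 0.0218
```

Run:
```python
from h import *
s=r.get_state();print(s['joints'].round(1),s['tcp_pos'].round(4),s['eef_rot'].round(2),s['contact_force'].round(1),s['moment'].round(2))
```

```text
[ 38.   20.8  -3.8  -0.1 -65.7  12.8] [0.6163 0.2393 0.2085] [179.69   0.18 -39.22] [3.3 0.7 0.3] [ 0.1  -1.28  0.04]
```

Blade is dropping in at yaw −39° (force gone). Following it down.

{"op": "step_arm", "data": {"increments": [{"tx": 0,"ty": 0,"tz": -2,"ax": 0,"ay": 0,"az": 0,"claw": -1},{"tx": 0,"ty": 0,"tz": -2,"ax": 0,"ay": 0,"az": 0,"claw": -1},{"tx": 0,"ty": 0,"tz": -2,"ax": 0,"ay": 0,"az": 0,"claw": -1}]}}

```text
time_s: 17.0
tcp_pos: [0.6163, 0.2393, 0.2025]
eef_rot: [179.7, 0.2, -39.1]
contact_force: [2.8, 0.5, 0.2]
gripper_width: 0.0215
```

{"op": "step_arm", "data": {"increments": [{"tx": 0,"ty": 0,"tz": -2,"ax": 0,"ay": 0,"az": -0.5,"claw": -1},{"tx": 0,"ty": 0,"tz": -2,"ax": 0,"ay": 0,"az": -0.5,"claw": -1},{"tx": 0,"ty": 0,"tz": -1,"ax": 0,"ay": 0,"az": 0,"claw": -1}]}}

```text
time_s: 17.3
tcp_pos: [0.6169, 0.2392, 0.2004]
eef_rot: [179.8, 0.1, -40.1]
contact_force: [-2.5, -1.4, 17.9]
gripper_width: 0.0215
```

Run:
```python
from h import *
s=r.get_state(); o=[]
for n in('scene','side'):
    c=cap(n); P=pts(c); hs=cv2.cvtColor(c['image'],cv2.COLOR_BGR2HSV)
    m=(cv2.inRange(hs,(4,120,50),(19,255,255))>0)&(P[...,2]>.15)&(P[...,2]<.25)&(c['depth']>0)&(np.hypot(P[...,1]-.24,P[...,0]-.616)<.05)
    q=P[m]; print(n,len(q),np.percentile(q[:,2],[3,25,50,75,97]).round(4) if len(q) else '',q.mean(0) if len(q) else '')
    u,v=map(int,proj(c,[.616,.239,.18])); o.append(cv2.resize(c['image'][v-40:v+40,u-40:u+40],(400,400),interpolation=cv2.INTER_CUBIC))
cv2.imwrite('pics/in5.png',np.hstack(o))
```

```text
scene 39 [0.1932 0.1998 0.2048 0.206  0.2079] [0.63448867 0.22269502 0.20272072]
side 82 [0.1904 0.1963 0.2015 0.2057 0.2091] [0.62180827 0.22611291 0.20081666]
```

View pics/in5.png

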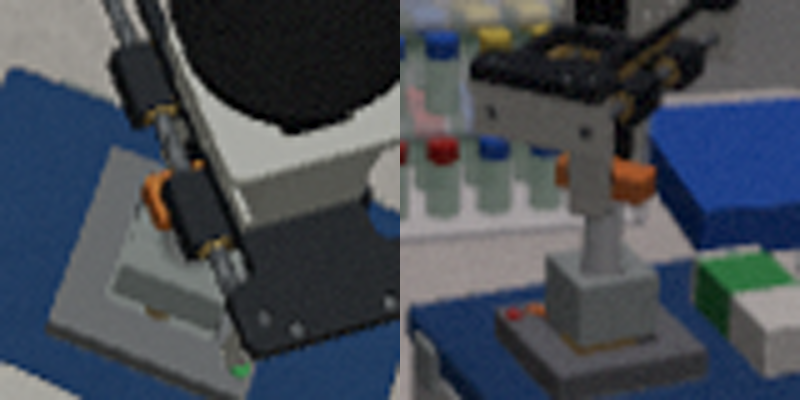

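Side crop: bar bottom/top at z about 0.190/0.207, against 0.222 top when standing, so the blade is fully home (16 mm drop). Now turning clockwise.

{"op": "step_arm", "data": {"increments": [{"tx": 0,"ty": 0,"tz": 1,"ax": 0,"ay": 0,"az": -3,"claw": -1},{"tx": 0,"ty": 0,"tz": 0.5,"ax": 0,"ay": 0,"az": -4,"claw": -1},{"tx": 0,"ty": 0,"tz": 0,"ax": 0,"ay": 0,"az": -5,"claw": -1},{"tx": 0,"ty": 0,"tz": 0,"ax": 0,"ay": 0,"az": -5,"claw": -1},{"tx": 0,"ty": 0,"tz": 0,"ax": 0,"ay": 0,"az": -5,"claw": -1},{"tx": 0,"ty": 0,"tz": 0,"ax": 0,"ay": 0,"az": -5,"claw": -1},{"tx": 0,"ty": 0,"tz": 0,"ax": 0,"ay": 0,"az": -5,"claw": -1},{"tx": 0,"ty": 0,"tz": 0,"ax": 0,"ay": 0,"az": -5,"claw": -1}], "newtons": 60}}

```text
time_s: 18.2
tcp_pos: [0.617, 0.2395, 0.2006]
eef_rot: [179.8, 0.2, -77.3]
contact_force: [2.7, 1.7, 5.2]
gripper_width: 0.0215
```

Run:
```python
from h import *
s=r.get_state();print(s['joints'].round(1),s['tcp_pos'].round(4),s['eef_rot'].round(2),s['contact_force'].round(1),s['moment'].round(2))
```

```text
[ 37.9  21.1  -4.4  -0.3 -64.6 -25.1] [0.617  0.2395 0.2006] [ 1.798e+02  1.700e-01 -7.730e+01] [2.7 1.7 5.2] [ 0.16 -1.11  0.23]
```

{"op": "step_arm", "data": {"increments": [{"tx": 0,"ty": 0,"tz": 0,"ax": 0,"ay": 0,"az": -5,"claw": -1},{"tx": 0,"ty": 0,"tz": 0,"ax": 0,"ay": 0,"az": -5,"claw": -1},{"tx": 0,"ty": 0,"tz": 0,"ax": 0,"ay": 0,"az": -5,"claw": -1},{"tx": 0,"ty": 0,"tz": 0,"ax": 0,"ay": 0,"az": -5,"claw": -1},{"tx": 0,"ty": 0,"tz": 0,"ax": 0,"ay": 0,"az": -5,"claw": -1},{"tx": 0,"ty": 0,"tz": 0,"ax": 0,"ay": 0,"az": -4,"claw": -1},{"tx": 0,"ty": 0,"tz": 0,"ax": 0,"ay": 0,"az": -4,"claw": -1},{"tx": 0,"ty": 0,"tz": 0,"ax": 0,"ay": 0,"az": -3,"claw": -1},{"tx": 0,"ty": 0,"tz": 0,"ax": 0,"ay": 0,"az": 0,"claw": -1}]}}

```text
time_s: 19.1
tcp_pos: [0.6167, 0.2394, 0.2006]
eef_rot: [179.8, 0.2, -113.2]
contact_force: [2.1, 0.1, 5.1]
gripper_width: 0.0217
```

Run:
```python
from h import *
s=r.get_state();print(s['joints'].round(1),s['tcp_pos'].round(4),s['eef_rot'].round(2),s['contact_force'].round(1),s['moment'].round(2))
c=cap('side'); hs=cv2.cvtColor(c['image'],cv2.COLOR_BGR2HSV)
k,l,st,ce=cv2.connectedComponentsWithStats(cv2.inRange(hs[100:180,280:400],(6,100,80),(19,255,255)))
for i in range(1,k):
  if st[i,4]>2: print(st[i],ce[i]+[280,100],plane(c,*(ce[i]+[280,100]),.104))
```

```text
[ 37.9  21.   -4.6  -0.4 -64.4 -60.9] [0.6167 0.2394 0.2006] [ 179.76    0.22 -113.21] [2.1 0.1 5.1] [ 0.12 -0.71  0.13]
[45  5  9 13 90] [329.04444444 110.84444444] [0.67334837 0.4523297  0.104     ]
```

Continue in small steps until the moment shows the stop.

{"op": "step_arm", "data": {"increments": [{"tx": 0,"ty": 0,"tz": 0,"ax": 0,"ay": 0,"az": -2,"claw": -1},{"tx": 0,"ty": 0,"tz": 0,"ax": 0,"ay": 0,"az": -2,"claw": -1},{"tx": 0,"ty": 0,"tz": 0,"ax": 0,"ay": 0,"az": -2,"claw": -1},{"tx": 0,"ty": 0,"tz": 0,"ax": 0,"ay": 0,"az": -1,"claw": -1}]}}

```text
time_s: 19.55
tcp_pos: [0.6166, 0.2394, 0.2005]
eef_rot: [179.7, 0.2, -120.2]
contact_force: [1.6, 0.3, 5.8]
gripper_width: 0.0215
```

Run:
```python
from h import *
s=r.get_state();print(s['eef_rot'].round(2),s['contact_force'].round(1),s['moment'].round(2))
```

```text
[ 179.74    0.22 -120.17] [1.6 0.3 5.8] [ 0.13 -0.62  0.25]
```

{"op": "step_arm", "data": {"increments": [{"tx": 0,"ty": 0,"tz": 0,"ax": 0,"ay": 0,"az": -1.5,"claw": -1},{"tx": 0,"ty": 0,"tz": 0,"ax": 0,"ay": 0,"az": -1.5,"claw": -1}]}}

```text
time_s: 19.75
tcp_pos: [0.6166, 0.2394, 0.2005]
eef_rot: [179.7, 0.2, -123.2]
contact_force: [1.8, 0.7, 5.4]
gripper_width: 0.0213
```

Run:
```python
from h import *
s=r.get_state();print(s['eef_rot'].round(2),s['contact_force'].round(1),s['moment'].round(2))
```

```text
[ 179.74    0.22 -123.16] [1.8 0.7 5.4] [ 0.2  -0.53  0.23]
```

Blade play in the slot lets the key lead the plug, so I keep turning until the moment rises.

{"op": "step_arm", "data": {"increments": [{"tx": 0,"ty": 0,"tz": 0,"ax": 0,"ay": 0,"az": -1.5,"claw": -1},{"tx": 0,"ty": 0,"tz": 0,"ax": 0,"ay": 0,"az": -1.5,"claw": -1},{"tx": 0,"ty": 0,"tz": 0,"ax": 0,"ay": 0,"az": -1,"claw": -1}]}}

```text
time_s: 20.05
tcp_pos: [0.6166, 0.2394, 0.2006]
eef_rot: [179.7, 0.2, -127.2]
contact_force: [2.1, 1.5, 5.6]
gripper_width: 0.0216
```

Run:
```python
from h import *
s=r.get_state();print(s['eef_rot'].round(2),s['contact_force'].round(1),s['moment'].round(2))
```

```text
[ 179.73    0.23 -127.16] [2.1 1.5 5.6] [ 0.22 -0.45  0.23]
```

{"op": "step_arm", "data": {"increments": [{"tx": 0,"ty": 0,"tz": 0,"ax": 0,"ay": 0,"az": -1.5,"claw": -1},{"tx": 0,"ty": 0,"tz": 0,"ax": 0,"ay": 0,"az": -1.5,"claw": -1}]}}

```text
time_s: 20.25
tcp_pos: [0.6166, 0.2395, 0.2006]
eef_rot: [179.7, 0.2, -130.2]
contact_force: [1.6, 0.4, 5.8]
gripper_width: 0.0214
```

Run:
```python
from h import *
s=r.get_state();print(s['eef_rot'].round(2),s['contact_force'].round(1),s['moment'].round(2))
```

```text
[ 179.73    0.23 -130.16] [1.6 0.4 5.8] [ 0.25 -0.43  0.23]
```

{"op": "step_arm", "data": {"increments": [{"tx": 0,"ty": 0,"tz": 0,"ax": 0,"ay": 0,"az": -1.5,"claw": -1},{"tx": 0,"ty": 0,"tz": 0,"ax": 0,"ay": 0,"az": -1.5,"claw": -1}]}}

```text
time_s: 20.45
tcp_pos: [0.6165, 0.2394, 0.2005]
eef_rot: [179.7, 0.2, -133.1]
contact_force: [0.9, 0.6, 6.4]
gripper_width: 0.0216
```

Run:
```python
from h import *
s=r.get_state();print(s['eef_rot'].round(2),s['contact_force'].round(1),s['moment'].round(2))
o=[]
for n in('scene','side'):
    c=cap(n)
    u,v=map(int,proj(c,[.625,.245,.13])); o.append(cv2.resize(c['image'][v-40:v+40,u-40:u+40],(400,400),interpolation=cv2.INTER_CUBIC))
cv2.imwrite('pics/turn6.png',np.hstack(o))
```

```text
[ 179.73    0.22 -133.15] [0.9 0.6 6.4] [ 0.22 -0.4   0.47]
```

View pics/turn6.png

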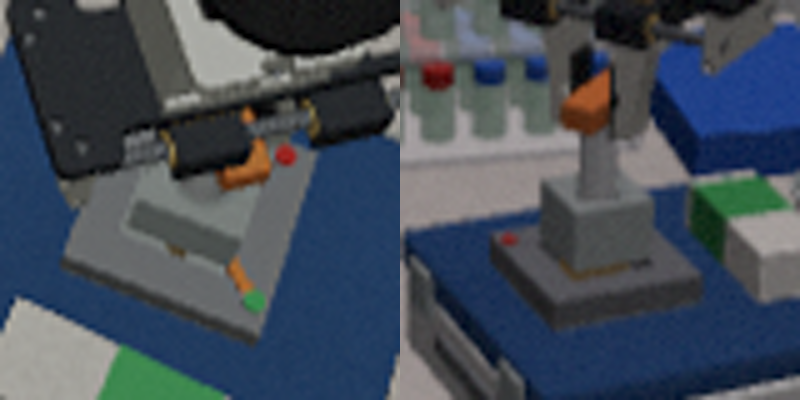

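Scene crop: pointer (240,278) points right at the green dot (255,300), and the moment jumped to 0.47 N m, so it is at the stop. One last nudge, then release and retreat upward.

{"op": "step_arm", "data": {"increments": [{"tx": 0,"ty": 0,"tz": 0,"ax": 0,"ay": 0,"az": -0.7,"claw": -1},{"tx": 0,"ty": 0,"tz": 0,"ax": 0,"ay": 0,"az": 0,"claw": -1},{"tx": 0,"ty": 0,"tz": 0,"ax": 0,"ay": 0,"az": 2,"claw": -1},{"tx": 0,"ty": 0,"tz": 0,"ax": 0,"ay": 0,"az": 0,"claw": 0},{"tx": 0,"ty": 0,"tz": 0,"ax": 0,"ay": 0,"az": 0,"claw": 0.5},{"tx": 0,"ty": 0,"tz": 0,"ax": 0,"ay": 0,"az": 0,"claw": 0.5},{"tx": 0,"ty": 0,"tz": 0,"ax": 0,"ay": 0,"az": 0,"claw": 0.5},{"tx": 0,"ty": 0,"tz": 0,"ax": 0,"ay": 0,"az": 0,"claw": 0.5},{"tx": 0,"ty": 0,"tz": 0,"ax": 0,"ay": 0,"az": 0,"claw": 0.5}]}}

```text
time_s: 21.45
tcp_pos: [0.6162, 0.2392, 0.1994]
eef_rot: [179.7, 0.1, -131.8]
contact_force: [-1.1, 1.0, 0.6]
gripper_width: 0.0625
```

{"op": "step_arm", "data": {"increments": [{"tx": 0,"ty": 0,"tz": 10,"ax": 0,"ay": 0,"az": 0,"claw": 0.5},{"tx": 0,"ty": 0,"tz": 25,"ax": 0,"ay": 0,"az": 0,"claw": 0.5},{"tx": 0,"ty": 0,"tz": 30,"ax": 0,"ay": 0,"az": 0,"claw": 0.5},{"tx": 0,"ty": 0,"tz": 30,"ax": 0,"ay": 0,"az": 0,"claw": 0.5},{"tx": -10,"ty": -40,"tz": 10,"ax": 0,"ay": 0,"az": 0,"claw": 0.5},{"tx": -10,"ty": -45,"tz": 0,"ax": 0,"ay": 0,"az": 0,"claw": 0.5},{"tx": -10,"ty": -45,"tz": 0,"ax": 0,"ay": 0,"az": 0,"claw": 0.5},{"tx": -10,"ty": -45,"tz": 0,"ax": 0,"ay": 0,"az": 0,"claw": 0.5},{"tx": 0,"ty": -20,"tz": 0,"ax": 0,"ay": 0,"az": 0,"claw": 0.5},{"tx": 0,"ty": 0,"tz": 0,"ax": 0,"ay": 0,"az": 0,"claw": 0.5},{"tx": 0,"ty": 0,"tz": 0,"ax": 0,"ay": 0,"az": 0,"claw": 0.5}]}}

```text
time_s: 22.55
tcp_pos: [0.5765, 0.044, 0.3054]
eef_rot: [179.7, 0.2, -131.9]
contact_force: [-0.0, -0.1, -0.5]
gripper_width: 0.0656
```

Run:
```python
from top import *
c=top('pics/end7.png'); P=pts(c)
hs=cv2.cvtColor(c['image'],cv2.COLOR_BGR2HSV)
m=(cv2.inRange(hs,(6,100,80),(19,255,255))>0)&(abs(P[...,2]-.104)<.006)&(np.hypot(P[...,1]-.24,P[...,0]-.616)<.08)
v,u=np.nonzero(m); p=plane(c,u.mean(),v.mean(),.104); print('pointer',p,np.degrees(np.arctan2(p[1]-.239,p[0]-.616)))
S=cap('side')
for cc,n in((c,'scene'),(S,'side')):
  Q=pts(cc); h=cv2.cvtColor(cc['image'],cv2.COLOR_BGR2HSV)
  for nm,lo,hi in(('red',(0,150,80),(5,255,255)),('blue',(100,140,60),(125,255,255)),('yel',(21,140,90),(34,255,255)),('green',(45,100,60),(85,255,255))):
    k,l,st,ce=cv2.connectedComponentsWithStats(cv2.inRange(h,lo,hi))
    for i in range(1,k):
        q=np.median(Q[(l==i)&(cc['depth']>0)],0) if st[i,4]>20 else [9,9,9]
        if .05<q[2]<.12 and .35<q[0]<.8 and abs(q[1])<.4: print(n,nm,st[i,4],np.round(q,3))
```

```text
22.55 [ 23.5   9.6  -6.3  -0.4 -74.1 -65.3] [0.5765 0.044  0.3054] [ 179.72    0.23 -131.9 ] [-0.  -0.1 -0.5] [ 0.01 -0.1   0.01] 0.06557257948528127
top 246 [0.6189 0.2405 0.2069] slope [-3.2  1.9] ((617.3811645507812, 239.82472229003906), (55.454132080078125, 21.238069534301758), 51.56306838989258)
pointer [0.63124141 0.2737915  0.104     ] 66.34280189080563
scene red 74 [ 0.536 -0.118  0.062]
scene blue 77 [ 0.576 -0.324  0.062]
scene blue 5398 [0.664 0.271 0.082]
scene yel 76 [ 0.431 -0.011  0.062]
scene green 556 [0.723 0.273 0.115]
side red 72 [ 0.534 -0.123  0.062]
side blue 1431 [0.626 0.169 0.082]
side blue 166 [ 0.571 -0.334  0.061]
side yel 83 [ 0.428 -0.022  0.061]
side green 95 [0.717 0.272 0.114]
```

View pics/end7.png

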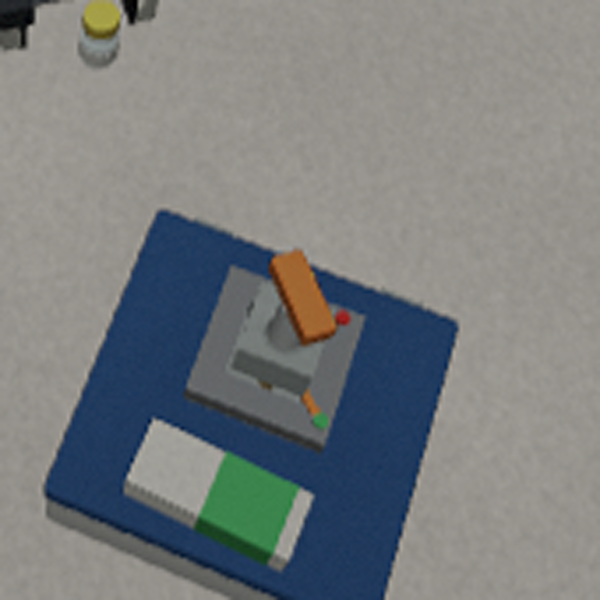

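Run:
```python
from h import *
for z in(.104,):
  for n in('scene0','now'):
    c=dict(np.load('scene0.npz')) if n=='scene0' else cap('scene')
    h=cv2.cvtColor(c['image'],cv2.COLOR_BGR2HSV); u0,v0=map(int,proj(c,[.616,.239,.104]))
    def cen(lo,hi):
        m=cv2.inRange(h,lo,hi); out=[]
        k,l,st,ce=cv2.connectedComponentsWithStats(m)
        for i in range(1,k):
            p=plane(c,*ce[i],z); d=np.hypot(p[0]-.616,p[1]-.239)
            if st[i,4]>3 and .03<d<.065: out.append((st[i,4],p[:2].round(4),np.degrees(np.arctan2(p[1]-.239,p[0]-.616)).round(1),d.round(4)))
        return out
    print(n,'orange',cen((6,90,70),(19,255,255)),'red',cen((0,100,80),(5,255,255)),'green',cen((40,80,60),(85,255,255)))
```

```text
scene0 orange [(np.int32(16), array([0.5852, 0.2672]), np.float64(137.5), np.float64(0.0417))] red [(np.int32(13), array([0.5711, 0.2656]), np.float64(149.3), np.float64(0.0522))] green [(np.int32(16), array([0.6428, 0.2859]), np.float64(60.2), np.float64(0.0541))]
now orange [(np.int32(295), array([0.5737, 0.2365]), np.float64(-176.7), np.float64(0.0424)), (np.int32(20), array([0.6368, 0.2745]), np.float64(59.6), np.float64(0.0411))] red [(np.int32(12), array([0.5714, 0.2657]), np.float64(149.0), np.float64(0.052))] green [(np.int32(15), array([0.643 , 0.2863]), np.float64(60.3), np.float64(0.0544))]
```

Pointer is at 59.6° and the green dot at 60.3°, so it is at the stop. All bystanders are unmoved. Handing in.

```bash
python3 -c "
from plant import r
print(r.close_job())"
```

```text
the job is handed in; nothing more can be done
None
```

The key is in the lock, blade fully home and turned clockwise to the stop. I handed the job in at about 22.7 s on the robot clock, with the gripper clear of everything.

I lifted the orange key off the rest, stood it upright in the collar and let go. I then took hold of it again from above, pressed and turned it until the blade dropped, and turned it to the unlocked stop.

Last checks:
- **Depth:** the key top measured z = 0.207 m, against 0.222 m when it stood on the plug's face. That is a drop of about 16 mm, so fully home.
- **Turn:** the pointer lies at 59.6° and the green dot at 60.3° (world axes). The turning moment rose from 0.23 to 0.47 N m at the stop.
- **Bystanders:** the three vials and the carton measure within a few mm of their starting positions.

One check disagreed: a first pointer estimate, which used a depth filter, gave 66°. The plain colour centroid gave 59.6°, which agrees with the picture and the moment rise. The handle bar sits about 10° past the slot direction, which fits the blade's play in the slot.

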